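# Set the actuator's position pointer, then hold the hidden bolt head against the nut driver

### The job

Turn the round knob on the actuator's gear case a little at a time until the pointer on its dial lines up with the small clip on the dial's rim (leave the clip where it is), and let go of the knob. Then reach down from above into the narrow gap behind the bracket, grip the hidden bolt head that the slowly running nut driver is dragging round, and hold it so that it no longer turns. Finish while still gripping it, with the pointer still on the mark and the loose things around left where they are.

Things in the scene. Friction and masses are not known exactly. Their poses are not given: they have to be found in the camera images.
- rig: the whole assembly, fixed to the bench, on an aluminium base plate 12 mm thick that spans x -110 to 130 and y -160 to 250 mm in its own frame; origin on the bench surface, x away from the robot at yaw 0, y left, z up. A dark gear case, 175 (x) by 110 mm (y), with its centre at x -2, y 85, has a flat top 82 mm above the bench that carries the knob and the dial
- motor_pot_top (a point): centre of the top of the motor pot fixed left of the gear case: 92 mm across, its top 112 mm above the bench
- gap_mouth (a point): centre of the open top of the gap, level with the tall leg's top edge, 105 mm above the bench. The steel channel bracket is 120 mm long along the rig's y, open at the top and both ends: tall front leg (8 mm thick) on the robot's side, lower rear leg (6 mm thick, top 85 mm above the bench) beyond, 46 mm clear between them along the rig's x; the gap's floor is 18 mm above the bench
- driver_top (a point): top of the fixed nut driver, half-way along it: a round tool 44 mm thick lying along the rig's x in front of the tall leg, 170 mm long in all, its top 97 mm above the bench
- knob_center (a point): centre (half-way up) of the black ribbed round knob on top of the gear case, at the end nearer the robot: 38 mm diameter (40 over the ribs), 26 mm high, its axis vertical, its underside 24 mm above the case's flat top on a neck 28 mm across. It can be gripped at any yaw and turns with light friction (0.04 N m), staying where it is left
- knob (a joint): angle of the knob, rad, growing clockwise seen from above, range -5 to 5; the pointer turns the same way by one third of it
- dial_center (a point): centre of the white dial (94 mm across, 3 mm thick) on top of the gear case, 81 mm beyond the knob; the pointer's pivot
- pointer_tip (a point): tip of the slim black pointer, 38 mm from the dial's centre; it turns about the vertical axis there, clockwise when the knob is turned clockwise, one third as far. The pointer's top is 8 mm above the case
- mark_point (a point): inner point of the small steel clip on the dial's rim (the mark; about 16 x 6 mm), also 38 mm from the dial's centre: the pointer lines up when its tip is at this point. The clip starts clockwise of the pointer and stays where it is set
- bolt_head (a point): centre of the steel hex bolt head behind the bracket's tall leg: 24 mm across flats, 27.7 mm across corners, 18 mm long along its axis, which is level along the rig's x; 75 mm above the bench, 30 mm below the tall leg's top edge. It lies 19 mm from the tall leg's rear face (a bush 22 mm across, 10 mm long, lies between) and 27 mm from the rear leg
- bolt (a joint): turn of the bolt head about its axis, rad. The nut driver drags it round all the time with a torque of about 0.1 N m, at about 0.25 rad/s while it is free; a firm grip of 20 N or more, on its flats or corners, stops it
- spare_bolt: loose spare hex bolt standing head down on the base plate, head 24 mm across flats, 52 mm tall; origin under its centre
- collar: loose plain steel collar, 34 mm across, 12 mm high, flat on the base plate; origin under its centre
- wrench: loose steel wrench about 190 mm long, flat on the bench in front of the base plate; origin under its centre, x along it
- screwdriver: loose screwdriver about 200 mm long, lying on the bench beyond the base plate; origin under its centre, x along it
- unit_a: loose finished actuator, a dark pot 94 mm across and 130 mm tall standing on the bench beyond the far left part of the base plate; origin under its centre
- unit_b: a second, identical finished actuator standing on the bench to the right of the bracket; origin under its centre
- mug: white mug 80 mm across, 95 mm tall, standing on the bench left of the motor pot; origin under its centre

How it is judged:
By the outcome, as a careful person would: the job done as asked, in the order asked, and still so for the second after the job is handed in, while the arm keeps its last pose, push and grip.
It also fails if it takes over 64 s, if anything falls off the work surface, if the arm or the gripper's body presses on something with over 40 N, if the wrist force passes 120 N, or if a joint passes its speed limit or range.

### The arm

A 6-joint arm with a two-finger parallel gripper is mounted at the origin on the work surface. World frame = base frame: x ahead of the robot, y to its left, z up, the work surface at z = 0. Lengths are in m, angles in rad, forces in N, time in s.
With the tool pointing down it reaches from about 0.375 to 0.975 m from the base axis. Payload 3.8 kg.
Tool frame: the origin (TCP) lies midway between the tips of the shut fingers; the grasp point (between the pads) lies 19 mm behind it (r.pinch_z is the z of the grasp point in the tool frame, in m); z points along the fingers, y is the line along which they close (so a half turn about z gives the same grasp; the last joint's range is limited). The gripper opens to 88 mm and grips with 3 to 60 N. Pads are 18 mm wide; open, the fingers measure 123 mm over their backs; the gripper's body (75 mm by 187 mm) begins 45 mm behind the grasp point.
Start: joints at [-1.241, 0.264, 1.604, -0, 1.274, -0.037], TCP at [0.242, -0.63, 0.239] pointing down, gripper open.
Joint ranges: [-2.63, 2.63], [-0.94, 2.18], [0.31, 2.57], [-1.31, 4.45], [0, 2.66], [-2.55, 2.55]. Speed limits (rad/s): [2.57, 2.57, 3.14, 3.14, 3.14, 3.14].

### API

Orientations are given as a unit quaternion [w, x, y, z].
In Python, from workcell import r gives the robot as it stands.
- The arm moves only by the tool play_rows, never from a script. Its argument "rows" is a list that holds one entry, the list of rows, each a list of 5 numbers: the shift along the world's x, y, z in m, then the turn about the world's z in units of 8 degrees (1.0 is 8 degrees), then the finger opening in m, from 0 to 0.0881. A call has 1 to 20 rows; each row shifts and turns the commanded pose from where the row before left it; what a row does not reach is not made up. A row lasts 1/10 s, in which the tool goes at most 50 mm and 8.59 degrees, less where a joint would pass 70% of its speed; a pose out of reach is approached as far as the arm can. A call is refused whole if a number of a shift passes 0.05 or a number of a turn 1, either way. A call with a gripper value outside its range is refused whole. The fingers move at their own pace and stop on an object; "force" is the grip in N (left out, the last holds). Time passes only in rows, so rows that do not move let the fingers close. It gives the time, the measured TCP pose, the force, the opening and the grip force at its end, in the units of the state.
- r.read_state(): the state, without advancing time (a new reading comes with each control period).
- r.snapshot(name): name is "side" or "top"; returns the picture (400x640x3 uint8, red, green, blue); there is no depth.
- r.calibration(name): a dict with "fx", "fy", "cx", "cy" (pixels), "world_to_cam" (4x4, takes a point from world to camera coordinates). Camera axes: x right, y up, looking along -z (the intrinsics and any distortion apply to the point x, -y, -z); pixel columns grow to the right and rows downward; lengths in m; the calibration is good to about 2 mm. A picture is of the moment at which its call begins. calibration takes no time and is no camera call.
- r.finish_job(): hands the job in; it is judged then, once.
Trained networks look in the newest picture that a camera, given by its name, has taken for a name from the list of things; names that differ only in an ending like _2 or _b are one class to them, and where a whole thing is asked for, a point or a joint stands for the part that bears it (a point fixed in the world has none). Each returns a list of dicts, best first, with "score" (0 to 1); they miss things now and then, are a little off and sometimes report something else, mostly with a low value. They report only what shows in the picture. A call takes as long as a camera call.
- r.outline_of(camera, target): "pixels" (400x640 bool, what is visible of it) and "location" ([column, row] in pixels, amid what is visible of it).
The state is a dict: "time": time; "joint_positions": joint angles; "joint_vel": joint speeds; "joint_torque": joint torques, N m; "tcp_pos": TCP position; "orientation": TCP orientation; "ft_force": force on the tool from outside, world axes, zero at the start; "moment": the same for the moment, N m; "gripper_width": finger opening in m; "finger_force": force on a finger pad.
Only numpy, scipy, OpenCV 4.12 (cv2) and the standard library are available. Lean on these libraries where they do the work, as an engineer would, in place of code of your own. Each camera call takes 0.05 s, during which the arm holds its last target. There are 200 camera calls.

## Working session

There is one attempt and no reset: what is moved stays moved. The work goes in short steps, Python scripts to look and compute and a tool call to move; the robot and the scene stay as the last step left them, time stands still between calls to the robot, and variables do not carry over. Pictures are saved under pics/ and viewed, at most 10 in all, crops included, and the job is handed in when it is done.

Besides the shell and the picture viewer there is one more tool, called in YAML: its name, and indented under it one key for each argument. play_rows: Moves the arm, as the interface text tells. Its arguments: {"type":"object","properties":{"rows":{"type":"array"},"force":{"type":"number"}},"required":["rows"]}

```bash
mkdir -p pics
cat > h.py <<'E'
from workcell import r
import numpy as np, cv2
def cal(c):
    k=r.calibration(c); return k,np.array(k["world_to_cam"])
def px2w(c,uv,z):
    k,T=cal(c); d=np.array([(uv[0]-k["cx"])/k["fx"],-(uv[1]-k["cy"])/k["fy"],-1.])
    R=T[:3,:3]; o=-R.T@T[:3,3]; w=R.T@d; return o+w*(z-o[2])/w[2]
def w2px(c,p):
    k,T=cal(c); q=T[:3,:3]@np.asarray(p)+T[:3,3]; return np.array([k["cx"]+k["fx"]*q[0]/-q[2],k["cy"]-k["fy"]*q[1]/-q[2]])
def save(c,n):
    im=r.snapshot(c); cv2.imwrite(f"pics/{n}.png",im[:,:,::-1]); return im
E
python3 - <<'E'
from h import *
for c in("top","side"):
    save(c,c+"0"); k,T=cal(c); print(c,{a:b for a,b in k.items() if a!="world_to_cam"},(-T[:3,:3].T@T[:3,3]).round(3))
Z=dict(knob_center=.106,dial_center=.085,pointer_tip=.09,mark_point=.09,bolt_head=.075,gap_mouth=.105,driver_top=.097,motor_pot_top=.112,spare_bolt=.06,unit_b=.13)
for c in("top","side"):
  for n,z in Z.items():
    o=r.outline_of(c,n)
    for d in o[:2]: print(c,n,round(d["score"],2),np.round(d["location"],1),d["pixels"].sum(),px2w(c,d["location"],z).round(4))
print(r.read_state()["time"],r.read_state()["orientation"],r.pinch_z)
E
```

```text
top {'fx': 458.86204854206323, 'fy': 458.86204854206323, 'cx': 317.41280453886276, 'cy': 200.96054794337} [0.385 0.046 1.235]
side {'fx': 452.54797518802127, 'fy': 452.54797518802127, 'cx': 325.98757783659903, 'cy': 204.74835075787524} [ 0.488 -0.727  0.841]
top knob_center 0.69 [327.8 235.4] 212 [0.5246 0.0271 0.106 ]
top dial_center 0.61 [338.6 223.2] 13688 [ 0.5581 -0.001   0.085 ]
top dial_center 0.49 [262.8 165.5] 1253 [0.711  0.1936 0.085 ]
top pointer_tip 0.51 [319.7 208.5] 31 [0.5953 0.0466 0.09  ]
top bolt_head 0.23 [329.1 236.5] 217 [0.5256 0.0233 0.075 ]
top gap_mouth 0.91 [339.  221.7] 13618 [ 0.5588 -0.0012  0.105 ]
top driver_top 0.67 [338.1 220.2] 13964 [0.5639 0.0007 0.097 ]
top motor_pot_top 0.94 [339.9 220.9] 13781 [ 0.5597 -0.0032  0.112 ]
top motor_pot_top 0.34 [360.  142.9] 411 [ 0.7612 -0.0579  0.112 ]
top spare_bolt 0.49 [374.5 172.7] 92 [ 0.6959 -0.099   0.06  ]
top unit_b 0.65 [456.4 185.6] 1353 [ 0.6428 -0.2913  0.13  ]
top unit_b 0.56 [262.5 163.5] 1216 [0.7035 0.1887 0.13  ]
side knob_center 0.64 [288.5 216.3] 278 [0.518  0.0267 0.106 ]
side knob_center 0.38 [358.9 180.9] 1492 [0.706  0.1234 0.106 ]
side dial_center 0.63 [284.8 159.2] 655 [0.5317 0.273  0.085 ]
side dial_center 0.56 [315.9 262.5] 14714 [ 0.5625 -0.1033  0.085 ]
side pointer_tip 0.61 [322.8 210.4] 26 [0.6019 0.0493 0.09  ]
side mark_point 0.54 [316.4 260.6] 14573 [ 0.5639 -0.1024  0.09  ]
side gap_mouth 0.7 [317.7 261.4] 14405 [ 0.5647 -0.1175  0.105 ]
side driver_top 0.77 [318.3 260.9] 14590 [ 0.567  -0.1097  0.097 ]
side motor_pot_top 0.67 [313.1 262.9] 14746 [ 0.554  -0.1256  0.112 ]
side spare_bolt 0.54 [370.6 273.2] 175 [ 0.6779 -0.1324  0.06  ]
side spare_bolt 0.41 [317.6 262.3] 14754 [ 0.5688 -0.0827  0.06  ]
side unit_b 0.96 [382.7 357.8] 2971 [ 0.639  -0.3647  0.13  ]
side unit_b 0.8 [362.  178.3] 1518 [0.7085 0.1041 0.13  ]
1.1 [1.79625815e-05 9.83233665e-01 1.82350100e-01 3.63772047e-06] -0.0187
```

View pics/top0.png

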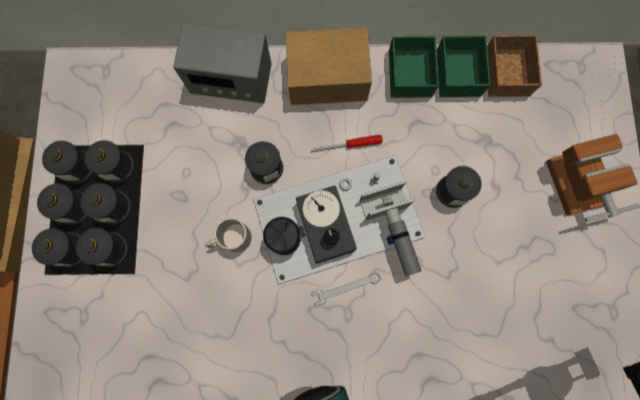

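View pics/side0.png

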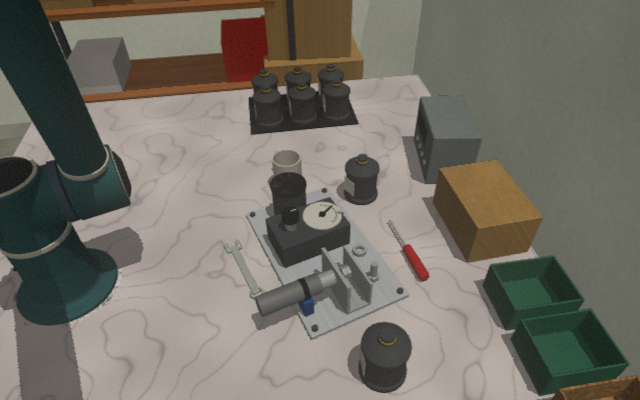

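Top view: rig around (335,220) px, yawed about +17°; knob (330,237), dial (321,208), gap (383,203). Next I zoom in on it.

Run:
```python
from h import *
a=cv2.imread("pics/top0.png")[150:290,250:430]; cv2.imwrite("pics/tc.png",cv2.resize(a,None,fx=4.2,fy=4.2,interpolation=cv2.INTER_CUBIC))
a=cv2.imread("pics/side0.png")[170:340,235:415]; cv2.imwrite("pics/sc.png",cv2.resize(a,None,fx=3.5,fy=3.5,interpolation=cv2.INTER_CUBIC))
```

```text
(no output)
```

View pics/tc.png

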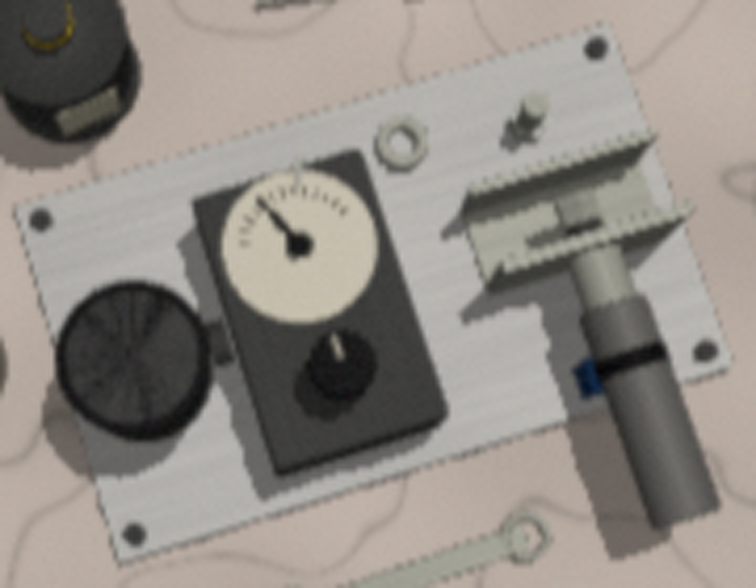

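View pics/sc.png

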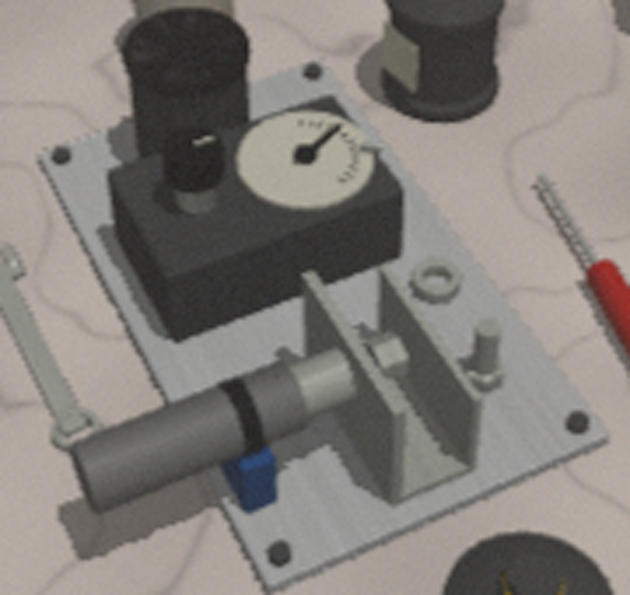

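The top crop shows the pointer tip at (260,200) and the clip at (297,178), clockwise of it; the dial centre is at (299,243), and the plate's four corners are clear. The side crop shows the bolt head at (390,352). Next I fit the rig pose to these.

Run:
```python
from h import *
from scipy.optimize import least_squares
rg=np.array([[.13,.25],[.13,-.16],[-.11,-.16],[-.11,.25]])
T=np.array([[15,207],[605,22],[732,370],[120,563]])/4.2+[250,150]
S=np.array([[38,155],[605,437],[270,592]])/3.5+[235,170]; rs=rg[[3,1,2]]
def W(p,xy,z):
    c,s=np.cos(p[2]),np.sin(p[2]); return np.r_[p[0]+c*xy[0]-s*xy[1],p[1]+s*xy[0]+c*xy[1],z]
def res(p,w=(1,1)):
    return np.concatenate([w[0]*(w2px("top",W(p,a,.012))-b) for a,b in zip(rg,T)]+[w[1]*(w2px("side",W(p,a,.012))-b) for a,b in zip(rs,S)])
for w in((1,1),(1,0),(0,1)):
    s=least_squares(lambda p:res(p,w),[.55,0,.3]);p=s.x;print(w,p.round(4),np.degrees(p[2]).round(2),res(p).round(1))
p=least_squares(res,[.55,0,.3]).x; np.save("rig.npy",p)
def R(q): 
    d=np.array(q)[:2]-p[:2];c,s=np.cos(p[2]),np.sin(p[2]);return np.round([c*d[0]+s*d[1],-s*d[0]+c*d[1]],4)
tc=lambda u,v:np.array([u,v])/4.2+[250,150]
sc=lambda u,v:np.array([u,v])/3.5+[235,170]
for n,z,t,s in[("knobtop",.132,(342,366),(195,145)),("dial",.085,(299,246),(306,158)),("tip",.09,(261,200),(339,127)),("mark",.088,(297,180),(368,149)),("bolthead",.075,(578,207),(388,352)),("pot",.112,(135,358),(187,45))]:
    a=px2w("top",tc(*t),z);b=px2w("side",sc(*s),z);print(n,a.round(4),b.round(4),R(a),R(b))
```

```text
(1, 1) [ 0.5878 -0.0513  0.3012] 17.26 [ 0.2 -0.4  1.8 -0.5  1.6 -1.2  0.5  0.1 -1.4 -1.2  0.8 -1.3 -1.5 -1.7]
(1, 0) [ 0.5865 -0.0485  0.2999] 17.18 [-0.8 -0.1  0.9  0.   0.6 -0.6 -0.7  0.5 -1.8 -1.9 -0.1 -2.1 -2.5 -2.8]
(0, 1) [ 0.5888 -0.0549  0.3002] 17.2 [ 1.5 -0.9  3.1 -0.8  2.9 -1.5  1.8 -0.3 -0.9 -0.4  1.7  0.1 -0.9 -0.2]
knobtop [0.5171 0.0188 0.132 ] [0.5235 0.0149 0.132 ] [-0.0467  0.0879] [-0.0418  0.0823]
dial [0.596  0.0428 0.085 ] [0.5992 0.0384 0.085 ] [0.0358 0.0874] [0.0375 0.0823]
tip [0.6237 0.0656 0.09  ] [0.6258 0.0598 0.09  ] [0.069 0.101] [0.0693 0.0948]
mark [0.6364 0.0437 0.088 ] [0.6419 0.0369 0.088 ] [0.0746 0.0763] [0.0779 0.0681]
bolthead [ 0.6209 -0.1287  0.075 ] [ 0.6236 -0.128   0.075 ] [ 0.0086 -0.0838] [ 0.0115 -0.0839]
pot [0.5251 0.1395 0.112 ] [0.5297 0.1391 0.112 ] [-0.0032  0.2008] [0.001 0.199]
```

play_rows:
  rows:
    - [[0.019,0.043,0,0.93,0.07],[0.019,0.043,0,0.93,0.07],[0.019,0.043,0,0.93,0.07],[0.019,0.043,0,0.93,0.07],[0.019,0.043,0,0.93,0.07],[0.019,0.043,0,0.93,0.07],[0.019,0.043,0,0.93,0.07],[0.019,0.043,0,0.93,0.07],[0.019,0.043,0,0.93,0.07],[0.019,0.043,0,0.93,0.07],[0.019,0.043,0,0.93,0.07],[0.019,0.043,0,0.93,0.07],[0.018,0.043,0,0.93,0.07],[0.018,0.043,0,0.93,0.07],[0.015,0.045,0,0.93,0.07],[0,0,0,0,0.07]]
  force: 15

```text
time: 2.7
tcp_pos: [0.5223, 0.0217, 0.239]
orientation: [0.0, 0.398, 0.917, 0.001]
ft_force: [0.4, -0.7, 0.1]
gripper_width: 0.07
finger_force: 0.0
```

play_rows:
  rows:
    - [[-0.001,-0.004,-0.02,0,0.06],[0,0,-0.04,0,0.06],[0,0,-0.04,0,0.06],[0,0,-0.025,0,0.06],[0,0,-0.013,0,0.06],[0,0,0,0,0.06],[0,0,0,0,0.03],[0,0,0,0,0.03],[0,0,0,0,0.03],[0,0,0,0,0.03]]

```text
time: 3.7
tcp_pos: [0.524, 0.0147, 0.1029]
orientation: [0.003, 0.402, 0.915, 0.003]
ft_force: [7.0, 8.2, -6.1]
gripper_width: 0.0374
finger_force: 15.0
```

Run:
```python
from h import *
s=r.read_state();print(s["ft_force"],s["moment"],s["gripper_width"],s["finger_force"])
i=cv2.resize(save("side","s1")[185:285,255:400],None,fx=4,fy=4,interpolation=2)
j=cv2.resize(save("top","t1")[180:280,290:430],None,fx=4,fy=4,interpolation=2)
o=np.zeros((400,800,3),np.uint8)
o=cv2.resize(np.hstack([i,j]),(800,281));cv2.imwrite("pics/c1.png",o[:,:,::-1])
```

```text
[ 7.00441501  8.19776852 -6.13045373] [ 1.05132785 -1.17524016 -0.00746758] 0.03736084624645594 15.013160733506083
```

View pics/c1.png

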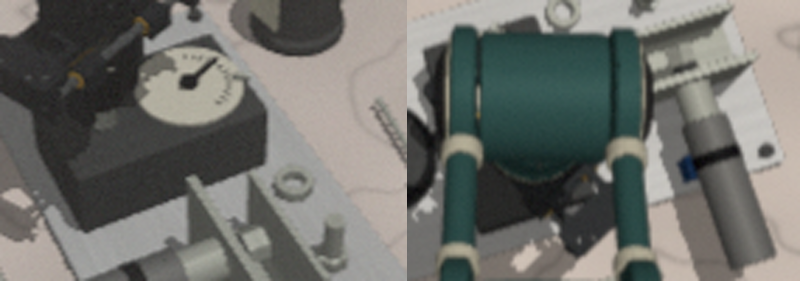

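play_rows:
  rows:
    - [[0.002,0.002,0,0,0.03],[0,0,0,-0.7,0.03],[0,0,0,-0.7,0.03],[0,0,0,-0.7,0.03],[0,0,0,-0.7,0.03],[0,0,0,-0.7,0.03],[0,0,0,-0.7,0.03],[0,0,0,-0.8,0.03],[0,0,0,0,0.03]]

```text
time: 4.7
tcp_pos: [0.5213, 0.0137, 0.1027]
orientation: [0.0, 0.691, 0.722, -0.001]
ft_force: [-7.3, -4.0, 8.7]
gripper_width: 0.0374
finger_force: 15.0
```

```bash
cat > dial.py <<'E'
from h import *
import sys
# rectify the dial plane (z=.09 pointer top) to 0.25 mm/px around the dial in world axes: up = +x, left = +y
def rect(im,c="side",ctr=(.5975,.0405),z=.09,N=240,mm=.25e-3):
    M=cv2.getPerspectiveTransform(np.float32([w2px(c,[ctr[0]-sx*mm*N/2,ctr[1]-sy*mm*N/2,z]) for sx,sy in((-1,-1),(-1,1),(1,1),(1,-1))]),np.float32([[0,0],[N,0],[N,N],[0,N]]))
    return cv2.warpPerspective(im,M,(N,N),flags=cv2.INTER_CUBIC)
E
python3 - <<'E'
from dial import *
s=r.read_state();print(np.round(s["ft_force"],1),s["gripper_width"],s["time"])
i0=cv2.imread("pics/side0.png")[:,:,::-1];save("side","s2");i2=cv2.imread("pics/s2.png")[:,:,::-1]
t0=cv2.imread("pics/top0.png")[:,:,::-1]
o=np.hstack([cv2.resize(rect(i,c,N=480),(266,266),interpolation=cv2.INTER_AREA) for i,c in((t0,"top"),(i0,"side"),(i2,"side"))]);cv2.imwrite("pics/c2.png",o[:,:,::-1])
E
```

```text
[-7.3 -4.   8.7] 0.03739196357466345 4.7
```

View pics/c2.png

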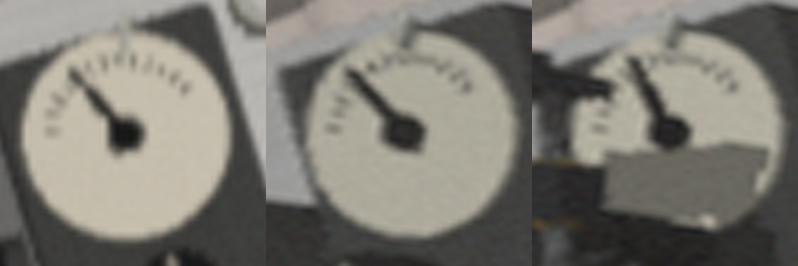

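play_rows:
  rows:
    - [[0,0,0,-0.8,0.03],[0,0,0,-0.8,0.03],[0,0,0,-0.8,0.03],[0,0,0,-0.8,0.03],[0,0,0,-0.8,0.03],[0,0,0,-0.8,0.03],[0,0,0,-0.8,0.03],[0,0,0,-0.8,0.03],[0,0,0,-0.8,0.03],[0,0,0,-0.8,0.03],[0,0,0,0,0.03]]

```text
time: 5.85
tcp_pos: [0.5176, 0.0163, 0.1023]
orientation: [-0.002, 0.969, 0.246, -0.004]
ft_force: [-15.9, 5.8, 15.0]
gripper_width: 0.0376
finger_force: 14.9
```

Run:
```python
from dial import *
s=r.read_state();print(np.round(s["ft_force"],1),s["gripper_width"],s["time"])
save("side","s3");save("top","t3")
f=lambda n:cv2.imread(f"pics/{n}.png")[:,:,::-1]
o=np.hstack([rect(f(n),c,N=400,mm=.25e-3)[:260] for n,c in(("s3","side"),("top0","top"))]);cv2.imwrite("pics/c3.png",o[:,:,::-1])
```

```text
[-15.9   5.8  15. ] 0.03758563888348012 5.85
```

View pics/c3.png

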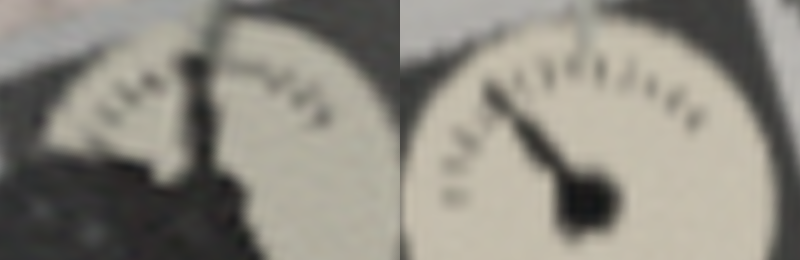

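play_rows:
  rows:
    - [[-0.002,0.001,0.001,0,0.03],[0,0,0,-0.5,0.03],[0,0,0,-0.5,0.03],[0,0,0,0,0.03],[0,0,0,0,0.06],[0,0,0,0,0.06],[0,0,0,0,0.06],[0,0,0.03,0,0.06],[0,0,0.04,0,0.06],[0,0,0.04,0,0.06],[0,-0.045,0,0,0.06],[0,-0.045,0,0,0.06],[0,-0.045,0,0,0.06],[0,-0.045,0,0,0.06],[0,-0.04,0,0,0.06],[0,0,0,0,0.06]]

```text
time: 7.55
tcp_pos: [0.5202, -0.2088, 0.2121]
orientation: [0.001, 0.984, 0.177, 0.0]
ft_force: [-0.8, -0.1, -0.3]
gripper_width: 0.0603
finger_force: 0.0
```

Run:
```python
from dial import *
s=r.read_state();print(np.round(s["ft_force"],1),s["gripper_width"],s["time"])
save("side","s4");save("top","t4")
f=lambda n:cv2.imread(f"pics/{n}.png")[:,:,::-1]
o=np.hstack([rect(f(n),c,N=400,mm=.25e-3)[:] for n,c in(("s4","side"),("t4","top"))]);cv2.imwrite("pics/c4.png",o[:,:,::-1])
```

```text
[-0.8 -0.1 -0.3] 0.06031013388529137 7.55
```

View pics/c4.png

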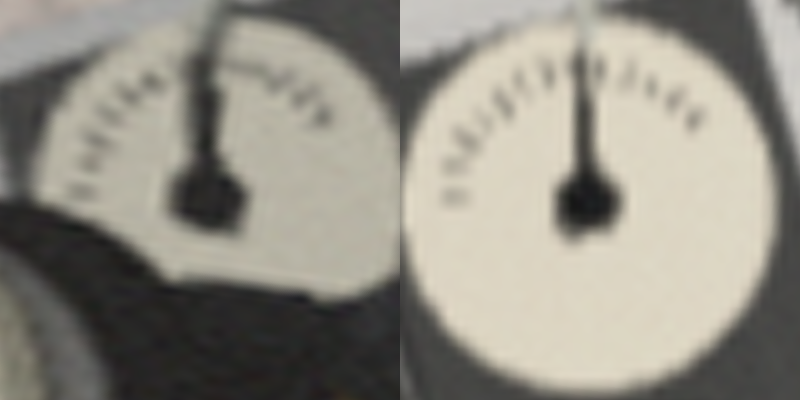

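The dial rectified from the top (right panel) shows the pointer at (583,60) pointing almost exactly at the clip at (584,30). I'll check that numerically in polar form.

Run:
```python
from dial import *
f=lambda n:cv2.imread(f"pics/{n}.png")[:,:,::-1]
def prof(n,C,r0,r1):
    im=rect(f(n),"top",N=400).astype(float).sum(2)/3
    a=np.radians(np.arange(-16,14,.25)); R=np.arange(r0,r1,.5)*4
    x=(C[0]+np.outer(np.sin(a),R)).astype(np.float32);y=(C[1]-np.outer(np.cos(a),R)).astype(np.float32)
    return np.degrees(a),cv2.remap(im,x,y,1).mean(1)
g=rect(f("t4"),"top",N=400).astype(float).sum(2)/3
m=(g>170).astype(np.uint8);m[:30]=0
cn=max(cv2.findContours(m,0,2)[0],key=cv2.contourArea);(ex,ey),ax,_=cv2.fitEllipse(cv2.convexHull(cn));print("dial ell",ex,ey,ax)
h=cv2.moments((g[165:235,150:230]<60).astype(np.uint8));print("hub",150+h["m10"]/h["m00"],165+h["m01"]/h["m00"])
for C in((ex,ey),(187,201)):
  for n,r0,r1 in(("t4",18,34),("top0",39,41),("top0",41,43),("top0",43,45),("t4",39,41),("t4",41,43),("t4",43,45)):
    a,p=prof(n,C,r0,r1); b=np.polyval(np.polyfit(a[[*range(8),*range(-8,0)]],p[[*range(8),*range(-8,0)]],1),a); w=np.clip(b-p,0,None); w[w<.35*w.max()]=0; print(np.round(C,0),n,r0,r1,round((w*a).sum()/w.sum(),2),round(w.max(),1))
```

```text
dial ell 187.2659912109375 203.0985107421875 (368.5136413574219, 370.0653381347656)
hub 186.26104621635346 199.4814626714068
[187. 203.] t4 18 34 -1.98 119.0
[187. 203.] top0 39 41 -1.58 26.2
[187. 203.] top0 41 43 -1.68 29.2
[187. 203.] top0 43 45 -2.9 22.8
[187. 203.] t4 39 41 -2.19 45.1
[187. 203.] t4 41 43 -1.79 33.5
[187. 203.] t4 43 45 -2.87 24.9
[187 201] t4 18 34 -1.85 117.9
[187 201] top0 39 41 -1.48 27.8
[187 201] top0 41 43 -1.67 28.4
[187 201] top0 43 45 -3.42 20.3
[187 201] t4 39 41 -2.02 41.5
[187 201] t4 41 43 -1.69 31.1
[187 201] t4 43 45 -3.38 22.0
```

Run:
```python
from h import *
p=np.load("rig.npy");c,s=np.cos(p[2]),np.sin(p[2])
def R(q): d=np.array(q)[:2]-p[:2];return np.round([c*d[0]+s*d[1],-s*d[0]+c*d[1]],4)
tc=lambda q:np.array(q)/4.2+[250,150]
sc=lambda q:np.array(q)/3.5+[235,170]
for n,z,t,q in[("tallL",.105,(489,280),(307,277)),("tallR",.105,(690,210),(400,408)),("rearL",.085,(470,198),(382,270)),("rearR",.085,(653,141),(478,398)),("headtop",.087,(576,208),(383,342)),("driver top",.097,(640,410),(200,390))]:
    print(n,R(px2w("top",tc(t),z)),R(px2w("side",sc(q),z)))
for c_ in("top","side"):
  for n,z in(("bolt_head",.087),("gap_mouth",.105),("bolt",.087)):
    r.snapshot(c_)
    for d in r.outline_of(c_,n)[:2]: print(c_,n,round(d["score"],2),np.round(d["location"]),d["pixels"].sum(),R(px2w(c_,d["location"],z)))
```

```text
tallL [-0.0215 -0.0127] [-0.0171 -0.0305]
tallR [-0.0179 -0.1407] [-0.0137 -0.1434]
rearL [ 0.0324 -0.0209] [ 0.0355 -0.031 ]
rearR [ 0.0321 -0.1391] [ 0.0384 -0.145 ]
headtop [ 0.0066 -0.0799] [ 0.0076 -0.084 ]
driver top [-0.1211 -0.0735] [-0.1084 -0.0742]
top gap_mouth 0.74 [334. 220.] 13005 [-0.0044  0.0654]
side bolt_head 0.42 [344. 268.] 83 [ 0.0068 -0.0833]
side gap_mouth 0.86 [330. 284.] 9905 [-0.0457 -0.12  ]
```

play_rows:
  rows:
    - [[0.033,0.027,0,-0.13,0.06],[0.033,0.027,0,-0.13,0.06],[0.0315,0.026,0,-0.13,0.06],[0,0,-0.04,0,0.06],[0,0,-0.04,0,0.06],[0,0,-0.01,0,0.06],[0,0,0,0,0.06]]

```text
time: 8.95
tcp_pos: [0.6156, -0.1236, 0.1192]
orientation: [-0.001, 0.988, 0.152, -0.002]
ft_force: [-0.5, 0.1, -0.2]
gripper_width: 0.0598
finger_force: 0.0
```

Run:
```python
from h import *
s=r.read_state();print(np.round(s["ft_force"],1),np.round(s["tcp_pos"],4))
a=save("side","s5")[200:320,280:420];cv2.imwrite("pics/c5.png",cv2.resize(a,None,fx=5,fy=5,interpolation=2)[:,:,::-1])
```

```text
[-0.5  0.1 -0.2] [ 0.6156 -0.1236  0.1192]
```

View pics/c5.png

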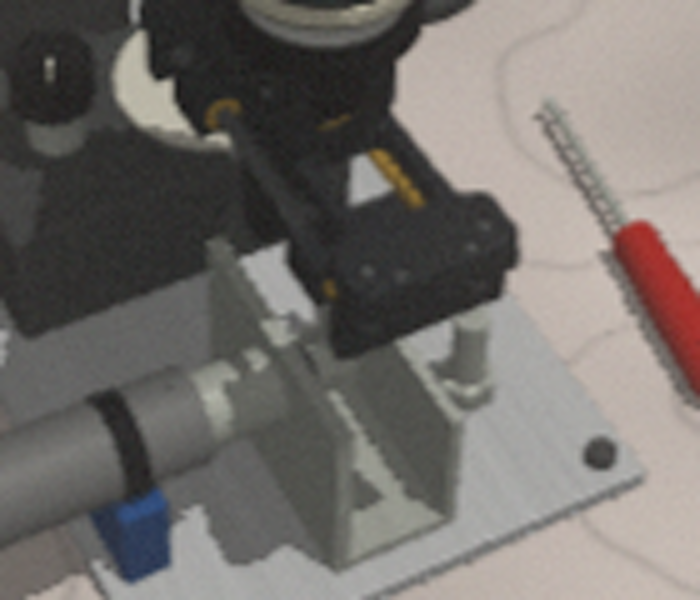

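play_rows:
  rows:
    - [[0.001,-0.005,0,0,0.06],[0,0,-0.01,0,0.06],[0,0,-0.01,0,0.06],[0,0,-0.01,0,0.06],[0,0,0,0,0.06]]

```text
time: 9.5
tcp_pos: [0.6168, -0.1288, 0.0894]
orientation: [-0.001, 0.988, 0.152, -0.002]
ft_force: [-0.2, 0.1, -0.1]
gripper_width: 0.0599
finger_force: 0.0
```

Tips are below the leg's top edge with no contact, so I continue down and close.

play_rows:
  rows:
    - [[0.0005,0,-0.01,0,0.06],[0,0,-0.01,0,0.06],[0,0,-0.008,0,0.06],[0,0,-0.005,0,0.06],[0,0,0,0,0.06]]

```text
time: 10.0
tcp_pos: [0.6182, -0.1288, 0.0573]
orientation: [-0.0, 0.988, 0.152, -0.001]
ft_force: [0.5, -0.1, -0.1]
gripper_width: 0.06
finger_force: 0.0
```

play_rows:
  rows:
    - [[0,0,-0.001,0,0.015],[0,0,0,0,0.015],[0,0,0,0,0.015],[0,0,0,0,0.015],[0,0,0,0,0.015],[0,0,0,0,0.015]]
  force: 35

```text
time: 10.6
tcp_pos: [0.6194, -0.1294, 0.0581]
orientation: [0.0, 0.988, 0.152, 0.0]
ft_force: [0.4, -1.7, 0.9]
gripper_width: 0.0257
finger_force: 34.3
```

play_rows:
  rows:
    - [[0,0,0,0,0.015],[0,0,0,0,0.015],[0,0,0,0,0.015],[0,0,0,0,0.015],[0,0,0,0,0.015],[0,0,0,0,0.015],[0,0,0,0,0.015],[0,0,0,0,0.015],[0,0,0,0,0.015],[0,0,0,0,0.015],[0,0,0,0,0.015],[0,0,0,0,0.015]]

```text
time: 11.8
tcp_pos: [0.6194, -0.1293, 0.0581]
orientation: [0.0, 0.988, 0.152, 0.0]
ft_force: [-0.1, -3.6, 5.0]
gripper_width: 0.0254
finger_force: 34.1
```

Run:
```python
from dial import *
s=r.read_state();print(np.round(s["ft_force"],1),np.round(s["moment"],2),s["gripper_width"],s["finger_force"],s["time"])
save("side","s6");save("top","t6")
f=lambda n:cv2.imread(f"pics/{n}.png")[:,:,::-1]
o=np.hstack([rect(f(n),c,N=400) for n,c in(("s6","side"),("t6","top"))]);cv2.imwrite("pics/c6.png",o[:,:,::-1])
for n in("s4","t4"): 
    a,b=rect(f(n),dict(s="side",t="top")[n[0]],N=400),rect(f(n[0]+"6"),dict(s="side",t="top")[n[0]],N=400)
    print(n,np.abs(a[40:150,160:210].astype(int)-b[40:150,160:210]).mean())
```

```text
[-0.1 -3.6  5. ] [-0.38 -0.03  0.01] 0.025353044342727258 34.12908905767836 11.8
s4 74.97072727272727
t4 1.2451515151515151
```

View pics/c6.png

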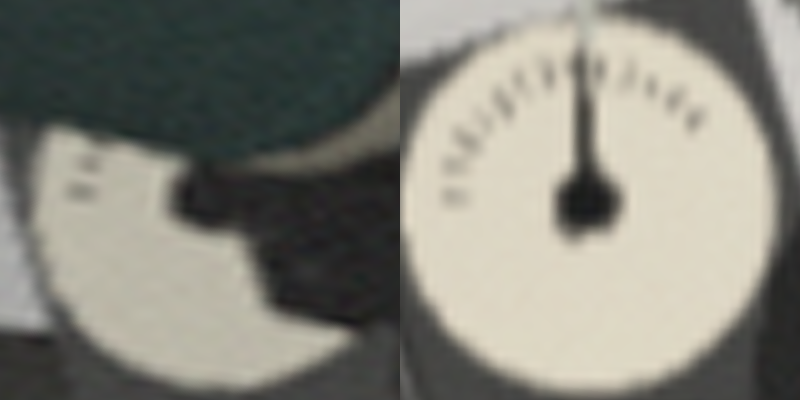

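The pointer is still on the mark. The finger width crept by 0.3 mm and the force rose, so I firm up the grip and check that it settles.

play_rows:
  rows:
    - [[0,0,0,0,0.01],[0,0,0,0,0.01],[0,0,0,0,0.01],[0,0,0,0,0.01],[0,0,0,0,0.01],[0,0,0,0,0.01],[0,0,0,0,0.01],[0,0,0,0,0.01],[0,0,0,0,0.01],[0,0,0,0,0.01]]
  force: 50

```text
time: 12.9
tcp_pos: [0.6194, -0.1293, 0.0581]
orientation: [0.0, 0.988, 0.152, 0.0]
ft_force: [0.8, -4.0, 5.0]
gripper_width: 0.0252
finger_force: 48.4
```

play_rows:
  rows:
    - [[0,0,0,0,0.01],[0,0,0,0,0.01],[0,0,0,0,0.01],[0,0,0,0,0.01],[0,0,0,0,0.01],[0,0,0,0,0.01],[0,0,0,0,0.01],[0,0,0,0,0.01],[0,0,0,0,0.01],[0,0,0,0,0.01],[0,0,0,0,0.01],[0,0,0,0,0.01],[0,0,0,0,0.01],[0,0,0,0,0.01],[0,0,0,0,0.01]]

```text
time: 14.4
tcp_pos: [0.6195, -0.1294, 0.0581]
orientation: [0.0, 0.988, 0.152, 0.0]
ft_force: [0.5, -3.6, 5.8]
gripper_width: 0.0256
finger_force: 48.4
```

```bash
python3 -c "
from workcell import r
print(r.finish_job())"
```

```text
the job is handed in; nothing more can be done
None
```

The pointer lines up with the clip to within about 0.5–1° (measured in the top camera) and the knob is released. The bolt head is gripped at about 48 N; its steady finger width over about 4 s shows it stopped, since no camera could see it. The job was handed in at about 14 s, with no result shown.

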